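Set up the optical bench for an enlarged image

ROBOT

A 6-joint arm with a two-finger parallel gripper is mounted at the origin on the work surface. World frame = base frame: x ahead of the robot, y to its left, z up, the work surface at z = 0. Lengths are in m, angles in rad, forces in N, time in s.
With the tool pointing down it reaches from about 0.275 to 0.725 m from the base axis. Payload 15.9 kg.
Tool frame: the origin (TCP) lies midway between the tips of the shut fingers; the grasp point (between the pads) lies 19 mm behind it; z points along the fingers, y is the line along which they close (so a half turn about z gives the same grasp; the last joint's range is limited). The gripper opens to 85 mm and grips with 20 to 120 N. Pads are 22 mm wide; open, the fingers measure 114 mm over their backs; the gripper's body (76 mm by 85 mm) begins 54 mm behind the grasp point. The pads swing forward as they close: fully open they stand 13 mm farther back than shut.
Start: joints at [-1.184, 0.213, -0.034, 1.323, 0, 1.571], TCP at [0.189, -0.463, 0.192] pointing down, gripper open.
Joint ranges: [-2.98, 2.98], [-0.74, 1.72], [-1.14, 1.35], [-2.1, 2.04], [-1.57, 1.44], [-3.14, 3.14]. Speed limits (rad/s): [1.89, 1.89, 2.39, 2.57, 3.14, 3.14].

INTERFACE

Orientations are given as a unit quaternion [x, y, z, w].
In Python, from rig import monitor, camera, get_calibration, hand_in gives the robot as it stands.
- The arm moves only by the tool play_rows, never from a script. Its argument "motion" is a list that holds one entry, the list of rows, each a list of 7 numbers: the turn, a rotation vector about the tool's x, y, z in rad, then the shift along the tool's x, y, z in mm, then the closure, from 0 (fully open) to 1 (shut). In form: [[[ax, ay, az, tx, ty, tz, hand], ...]]. A call has 1 to 12 rows; each row shifts and turns the commanded pose from where the row before left it, along the tool's axes as they then stand; what a row does not reach is not made up. A row lasts 1/10 s, in which the tool goes at most 50 mm and 8.59 degrees, less where a joint would pass 70% of its speed; a pose out of reach is approached as far as the arm can. A call with a gripper value outside its range is refused whole. The fingers move at their own pace and stop on an object; the grip force is fixed at half the most. Time passes only in rows, so rows that do not move let the fingers close. It gives the time, the measured TCP pose, the force, the opening and the grip force at its end, in the units of the state.
- monitor.read_state(): the state, without advancing time (a new reading comes with each control period).
- camera(name): name is "scene" or "side" or "wrist"; returns the picture (400x640x3 uint8, blue, green, red); there is no depth.
- get_calibration(name): a dict with "fovy" (degrees; the focal length in pixels is half the picture's height over the tangent of half this angle, whatever the lens; pixels are square), "cx", "cy" (the principal point, pixels), "R" (3x3) and "t" (3): a world point X has camera coordinates R X + t; the wrist camera has in their place "mount" (4x4, takes a point from camera to tool coordinates, whose origin is the TCP and whose axes are the flange's). Camera axes: x right, y down, z forward; pixel columns grow to the right and rows downward; lengths in m; the calibration is good to about 2 mm. A picture is of the moment at which its call begins: read the wrist's pose just before it. get_calibration takes no time and is no camera call.
- hand_in(): hands the job in; it is judged then, once.
The state is a dict: "time": time; "qpos": joint angles; "joint_velocities": joint speeds; "tau": joint torques, N m; "tcp_pos": TCP position; "ee_rot": TCP orientation; "ft_force": force on the tool from outside, world axes, zero at the start; "wrist_torque": the same for the moment, N m; "finger_gap": opening from 0.0 (shut) to 1.0 (fully open); "finger_force": force on a finger pad.
Only numpy, scipy, OpenCV 4.12 (cv2) and the standard library are available. Lean on these libraries where they do the work, as an engineer would, in place of code of your own. Each camera call takes 0.05 s, during which the arm holds its last target. There are 200 camera calls.

TASK

Get this optical bench ready for a sharp, enlarged image: slide the lens carriage to 12 cm and the screen carriage to 32 cm on the rail's scale, each to within half a centimetre, keeping the robot off the lens and the screen themselves (each carriage has an orange finger grip). The bench mains are still off, so the lamp shows no light either way: make sure that its toggle is on, flipping it only if it is off. Leave the retort stand, jar, slotted masses and multimeter where they stand.

Things in the scene. Friction and masses are not known exactly. Their poses are not given: they have to be found in the camera images.
- rail: Fixed aluminium rail, 660 x 80 x 60 mm, feet 130 mm wide. Origin: its middle at bench level; y along the rail, the way the scale grows (away from the lamp), x across it, away from the robot, z up. Cream scale on top: tick every 10 mm, longer at 50s, longest at 100s; reading v lies at y = v - 180 mm. Zero is in the plane of the lamp's white cross-wire disc.
- lens_slide (a joint): Scale reading (m) of the lens carriage, at the lens plane = carriage centre: 0.12 is 12 cm. Slides from 0.06 to 0.40, but not past the screen carriage (centres stay 56 mm apart or more). 3 N of friction and some damping; stays where it is left.
- lens_slide_grip (a point): Grip point on the lens carriage (black saddle, 86 mm across, 56 along the rail, top 78 mm high). Orange blade on its robot side, 24 mm wide along the rail, 16 thick, leaning 30 degrees from vertical towards the robot (-x of rail). Point is on the blade's middle line, 78 mm robot-side of the rail's centre line, 111 mm high; blade goes 18 mm on up and out, 35 down to the saddle.
- lens: Clear lens in a black round holder, 132 mm outer diameter, 12 thick, square to the rail, centre 195 mm high over the rail's centre line, on a 12 mm stem in the carriage, where it can twist. It overhangs: a gripper coming straight down on the grip strikes it, one tilted 30 to 40 degrees, about like the blade, clears it. Keep the robot off. Origin: centre line, bench level, below it.
- screen_slide (a joint): Scale reading (m) of the screen carriage, at the screen plane = carriage centre: 0.32 is 32 cm. Slides up to 0.47, and not past the lens carriage. 3 N of friction and some damping; stays where it is left.
- screen_slide_grip (a point): Grip point on the screen carriage: same saddle and orange blade, with the same sizes, lean and place of the point, as on the lens carriage (78 mm robot-side of the rail's centre line, 111 mm high). Axes as the rail's.
- screen: White plate 152 x 152 mm, 4 thick (10 at its lower edge), square to the rail, over the rail's centre line, 119 to 271 mm high, on a 12 mm stem in the screen carriage, where it can twist. It overhangs the grip's approach as the lens does. Keep the robot off. Origin: on the rail's centre line at bench level below it; axes as the rail's.
- switch_pivot (a point): Pivot of the lamp's toggle, 4 mm above the lamp house's flat top, at x = -10, y = -265 mm in the rail's frame. Steel bat lever 10 mm thick with a 15 mm black ball, 54 mm from pivot to the ball's end. It leans 23 degrees across the rail: towards the robot (-x of rail) = off; away from the robot, towards a small green patch = on.
- lamp_switch (a joint): Angle of the toggle (rad): 0 = off (leans towards the robot), 0.8 = on (leans away). It never stays between: pushed past the middle, 0.4, it flips over by itself to the end stop. A light push (under 1 N at the ball) takes it over; the stops are hard.
- retort_stand: Loose retort stand behind the rail, 2.4 kg: dark base 130 x 210 x 14 (its x by y) mm, 430 mm rod near the edge next to the rail, clamp arm 330 mm high reaching across above the rail, its red jaws ending up to 78 mm robot-side of the rail's centre line. Origin: centre of the base's underside; arm points along its -x, jaw tips at -217 mm. Leave it alone.
- jar: Loose amber jar with white lid, 68 mm in diameter, 105 mm high, behind the rail near the lamp. Origin: centre of its underside. Leave it alone.
- masses: Loose stack of three dark slotted masses, 72 mm in diameter, 55 mm high, in front of the rail. Origin: centre of its underside. Leave it alone.
- multimeter: Loose yellow multimeter lying flat in front of the rail, 78 x 150 mm (its x by y), 41 mm high. Origin: centre of its underside. Leave it alone.
- lamp_top (a point): Middle of the top of the grey lamp house fixed on the rail's zero end: 96 mm across the rail, 110 along it (y = -320 to -210 mm in the rail's frame), flat top 235 mm high; a black tube 66 mm in diameter, 195 mm high at its centre, reaches from it to scale zero. Axes are the rail's.

How it is judged:
At the end, for the whole second after the job is handed in: The lens carriage rests at 120 mm and the screen carriage at 320 mm on the scale, each within 6 mm, and the lamp's toggle is on (beyond 0.65 rad) (value of joint lens_slide between 0.114 and 0.126 m and value of joint screen_slide between 0.314 and 0.326 m and velocity of joint lens_slide between -0.005 and 0.005 m/s and velocity of joint screen_slide between -0.005 and 0.005 m/s and value of joint lamp_switch above 0.65 rad); the robot touches nothing.
It fails at once if the robot touches the lens or its holder with more than 3 N (contact force between any of the arm, the fingers and lens above 3 N).
It fails at once if the robot touches the screen with more than 3 N (contact force between any of the arm, the fingers and screen above 3 N).
It fails at once if the retort stand, jar, masses or multimeter is shifted by more than 20 mm (distance of any of retort_stand, jar, masses, multimeter from where it was at the start of the episode above 0.02 m).
It also fails if it takes over 58 s, if anything falls off the work surface, if the arm or the gripper's body presses on something with over 40 N, if the wrist force passes 120 N, or if a joint passes its speed limit or range.

## Working session

There is one attempt and no reset: what is moved stays moved. The work goes in short steps, Python scripts to look and compute and a tool call to move; the robot and the scene stay as the last step left them, time stands still between calls to the robot, and variables do not carry over. Pictures are saved under pics/ and viewed, at most 10 in all, crops included, and the job is handed in when it is done.

Besides the shell and the picture viewer there is one more tool, called as name([rows], argument=value, ...), one row to a line, values as JSON. play_rows: Moves the arm, as the interface text tells. Its arguments: {"type":"object","properties":{"motion":{"type":"array"}},"required":["motion"]}

```bash
mkdir -p pics
python3 - <<'E'
from rig import *
import cv2
for n in("scene","side"):
    cv2.imwrite(f"pics/{n}0.png",camera(n)); print(n,get_calibration(n))
print(get_calibration("wrist")); print(monitor.read_state())
E
```

```text
scene {'fovy': 45.138544578915116, 'cx': 312.6846365196766, 'cy': 194.44309543085387, 'R': array([[-0.8517473 ,  0.52393501, -0.00431714],
       [ 0.30506983,  0.48921143, -0.81707073],
       [-0.42597997, -0.69725481, -0.57652128]]), 't': array([ 0.47700423, -0.03944712,  1.55712258])}
side {'fovy': 56.59234618286849, 'cx': 322.69993667765215, 'cy': 204.84853889010031, 'R': array([[-0.9482461 , -0.31695686,  0.01917492],
       [-0.19093523,  0.52089156, -0.83199503],
       [ 0.25371848, -0.79259721, -0.55445162]]), 't': array([0.52843935, 0.22144802, 0.94922582])}
{'fovy': 63.31333904892472, 'cx': 320.9183904586496, 'cy': 201.04180943365432, 'mount': array([[ 2.08422553e-04, -9.51293399e-01, -3.08286921e-01,
         7.91392034e-02],
       [ 9.99999840e-01,  3.61006918e-05,  5.64669332e-04,
        -7.04354955e-04],
       [-5.26036837e-04, -3.08286989e-01,  9.51293254e-01,
        -1.82488606e-01],
       [ 0.00000000e+00,  0.00000000e+00,  0.00000000e+00,
         1.00000000e+00]])}
{'time': 0.1, 'qpos': array([-1.18399575e+00,  2.13350944e-01, -3.49648073e-02,  1.32352431e+00,
        1.76217075e-05,  1.57078194e+00]), 'joint_velocities': array([ 4.06549039e-04, -2.48813174e-03,  2.80537385e-03,  2.67809262e-04,
       -1.23106970e-04, -1.37523243e-05]), 'tau': array([ 2.51843749e-04, -6.87249756e+01,  4.87805772e+01,  1.22427772e-02,
        9.42481336e-06,  2.27214088e-06]), 'tcp_pos': array([ 0.18848814, -0.46273561,  0.19105621]), 'ee_rot': array([ 9.81354869e-01,  1.92203923e-01, -9.16508882e-05, -5.13831351e-04]), 'ft_force': array([-0.32721635, -0.17587007, -0.70255471]), 'wrist_torque': array([-0.00073517, -0.03253369, -0.01798987]), 'finger_force': 0.0, 'finger_gap': 0.9957990618040048}
```

View pics/scene0.png

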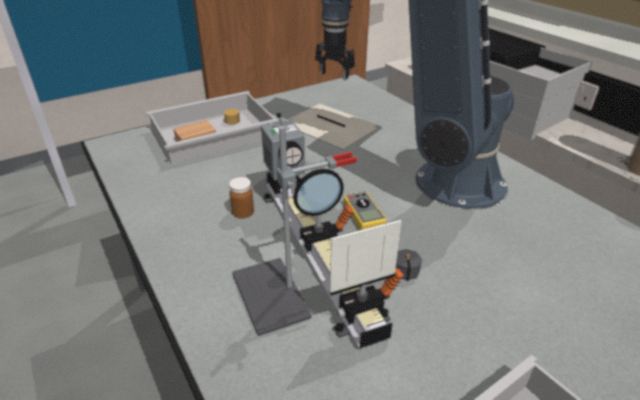

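View pics/side0.png

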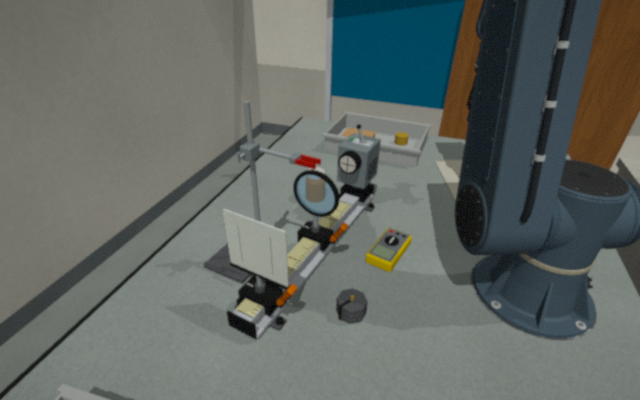

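The overview shows the lamp at about scene (287,150), the lens at (318,192), the screen at (365,255) and the orange grips near (345,217) and (392,283). I'll enlarge both views to fit the rail.

Run:
```python
import cv2
a=cv2.imread("pics/scene0.png")[110:360,220:440]; b=cv2.imread("pics/side0.png")[110:340,200:420]
cv2.imwrite("pics/s1.png",cv2.resize(a,None,fx=2.4,fy=2.4,interpolation=cv2.INTER_CUBIC)); cv2.imwrite("pics/d1.png",cv2.resize(b,None,fx=2.5,fy=2.5,interpolation=cv2.INTER_CUBIC))
```

```text
(no output)
```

View pics/s1.png

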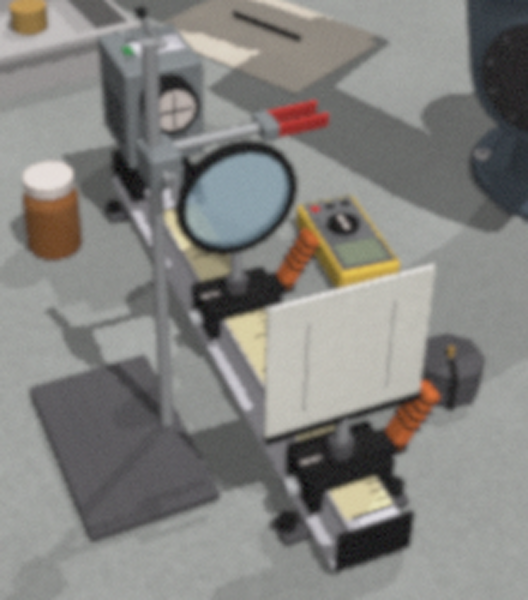

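View pics/d1.png

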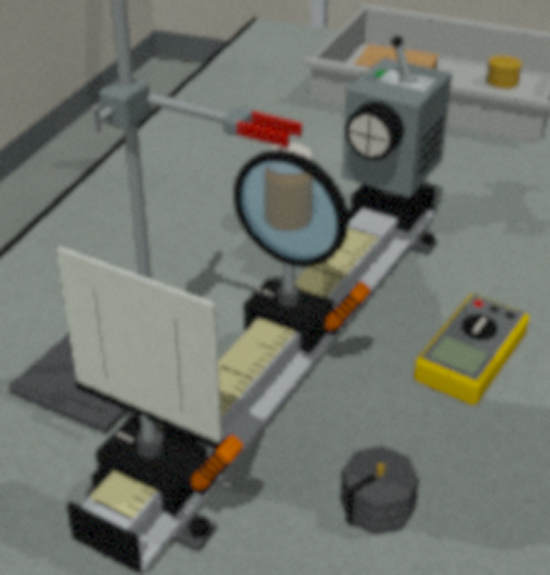

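```bash
cat > h.py <<'E'
import numpy as np
from rig import *
C={n:get_calibration(n) for n in("scene","side")}
def proj(n,X):
    c=C[n];f=200/np.tan(np.radians(c["fovy"])/2);p=c["R"]@X+c["t"]
    return np.array([c["cx"]+f*p[0]/p[2],c["cy"]+f*p[1]/p[2]])
def rail2w(r,X):
    c,s=np.cos(r[2]),np.sin(r[2]);return np.array([r[0]+c*X[0]-s*X[1],r[1]+s*X[0]+c*X[1],X[2]])
E
python3 - <<'E'
from h import *
from scipy.optimize import least_squares
S=lambda x,y:("scene",220+x/2.4,110+y/2.4); D=lambda x,y:("side",200+x/2.5,110+y/2.5)
f=lambda *a:(lambda L,s:np.array(a)/1000)
def car(i,x,z): return lambda L,s:np.array([x/1000,(L,s)[i]-.18,z/1000])
obs=[(f(0,-180,195),S(174,110)),(f(0,-180,195),D(369,135)),(f(48,-210,235),D(346,98)),(f(-48,-210,235),D(412,112)),
(f(40,330,60),S(335,540)),(f(-40,330,60),S(410,512)),(f(40,330,60),D(70,503)),(f(-40,330,60),D(138,535)),
(car(0,0,195),S(238,197)),(car(0,0,195),D(290,208)),(car(0,-87,126),S(308,234)),(car(0,-87,126),D(363,290)),
(car(1,-87,126),S(430,390)),(car(1,-87,126),D(234,442)),(car(1,0,195),S(347,353)),(car(1,0,195),D(143,343))]
def res(p): return np.concatenate([proj(o[0],rail2w(p[:3],g(p[3],p[4])))-o[1:] for g,o in obs])
r=least_squares(res,[.6,-.1,0,.2,.38],loss="soft_l1");p=r.x;print(p.round(4));print(res(p).reshape(-1,2).round(1))
for n,o in (("off",-18),("on",18)):
  X=rail2w(p,np.array([-.010+o/1000,-.265,.282])); print(n,proj("scene",X),S(142,13)[1:],proj("side",X),D(397,41)[1:])
for v in(p[3],.12,p[4],.32): print(v,rail2w(p,np.array([-.078,v-.18,.111])))
print(rail2w(p,np.array([-.01,-.265,.239])))
E
```

```text
[ 0.5656  0.0349 -0.1769  0.1852  0.434 ]
[[ 0.7  0.1]
 [-0.7  1. ]
 [-1.  -4. ]
 [ 2.4 -2.4]
 [-0.1 -1.9]
 [ 2.8 -1.6]
 [-2.7 -0.8]
 [-0.1  1.4]
 [-0.5 -0.2]
 [-0.2  0.7]
 [ 1.5 -0.9]
 [-0.3 -0.3]
 [-1.  -2.8]
 [-0.6  0.9]
 [-0.4 -0.8]
 [-0.5  1.6]]
off [291.63405445 112.50190236] (279.1666666666667, 115.41666666666667) [369.5830608 129.3290081] (358.8, 126.4)
on [279.33070012 114.63631059] (279.1666666666667, 115.41666666666667) [358.383717   126.90618931] (358.8, 126.4)
0.1852372437318126 [0.48976967 0.05379671 0.111     ]
0.12 [ 0.4782889  -0.01042236  0.111     ]
0.4339666637936057 [0.53354228 0.29864418 0.111     ]
0.32 [0.51348588 0.18645621 0.111     ]
[ 0.50915071 -0.22418987  0.239     ]
```

The toggle ball at scene (279,115) and side (359,126) matches the predicted ON position to 1 px. OFF would be about 12 px away, so I leave it alone. Lens reads about 18.5 cm and screen about 43.4 cm. I'll start moving and check the sign of joint 6.

play_rows([
  [[0, 0, 0, 0, 0, -40, 0.25], [0, 0, 0, 0, 0, -40, 0.25], [0, 0, -0.14, 0, 0, 0, 0.25], [0, 0, -0.14, 0, 0, 0, 0.25]],
])

```text
time: 0.5
tcp_pos: [0.1888, -0.4636, 0.2724]
ee_rot: [0.944, 0.33, 0.0, 0.001]
ft_force: [-1.1, 0.1, -0.7]
finger_gap: 0.751
finger_force: 0.0
```

```bash
cat >> h.py <<'E'
from scipy.spatial.transform import Rotation as Ro
P=np.array([.5656,.0349,-.1769])
def target(v,back=0,tilt=42,up=.006,flip=1):
    # back: distance withdrawn along tool z from grasp; returns TCP pos, rotation
    t=np.radians(tilt);c,s=np.cos(P[2]),np.sin(P[2])
    rx=np.array([c,s,0]);Z=np.array([0,0,1.])
    z=np.sin(t)*rx-np.cos(t)*Z; x=-flip*(np.cos(t)*rx+np.sin(t)*Z); y=np.cross(z,x)
    g=rail2w(P,np.array([-.078-.5*up,v-.18,.111+.866*up]))
    return g+z*(.019-back),Ro.from_matrix(np.c_[x,y,z])
def delta(pos,R):
    s=monitor.read_state();R0=Ro.from_quat(s["ee_rot"])
    print("q",s["qpos"].round(3),"tcp",s["tcp_pos"].round(4),"t",s["time"],"gap",s["finger_gap"],"F",s["ft_force"].round(1))
    print("turn",(R0.inv()*R).as_rotvec().round(3),"shift tool mm",(R0.inv().apply(pos-s["tcp_pos"])*1000).round(1),"shift in final tool",(R.inv().apply(pos-s["tcp_pos"])*1000).round(1),"world",((pos-s["tcp_pos"])*1000).round(0))
E
python3 - <<'E'
from h import *
delta(*target(.1852,.08))
E
```

```text
q [-1.184  0.216  0.173  1.526 -0.     1.285] tcp [ 0.1888 -0.4636  0.2724] t 0.5 gap 0.7508862758520741 F [-1.1  0.1 -0.7]
turn [-0.832 -0.374 -2.167] shift tool mm [ 528.7 -250.4  110.2] shift in final tool [-45.8 562.2 190.3] world [ 258.  525. -111.]
```

play_rows([
  [[0, 0, 0, 31, -18.4, 0, 0.25], [0, 0, 0, 31, -18.4, 0, 0.25], [0, 0, 0, 31, -18.4, 0, 0.25], [0, 0, 0, 31, -18.4, 0, 0.25], [0, 0, 0, 31, -18.4, 0, 0.25], [0, 0, 0, 31, -18.4, 0, 0.25], [0, 0, 0, 31, -18.4, 0, 0.25], [0, 0, 0, 31, -18.4, 0, 0.25], [0, 0, 0, 31, -18.4, 0, 0.25], [0, 0, 0, 31, -18.4, 0, 0.25], [0, 0, 0, 31, -18.4, 0, 0.25], [0, 0, 0, 31, -18.4, 0, 0.25]],
])

```text
time: 1.7
tcp_pos: [0.3444, -0.058, 0.2714]
ee_rot: [0.945, 0.327, -0.0, -0.0]
ft_force: [1.8, -1.0, 0.6]
finger_gap: 0.752
finger_force: 0.0
```

play_rows([
  [[0, 0, 0, 31, -18.4, 0, 0.25], [0, 0, 0, 31, -18.4, 0, 0.25], [0, 0, 0, 31, -18.4, 0, 0.25], [0, 0, 0, 25, -15, 0, 0.25], [0, 0, -0.145, 0, 0, 0, 0.25], [0, 0, -0.145, 0, 0, 0, 0.25], [0, 0, -0.145, 0, 0, 0, 0.25], [0, 0, -0.145, 0, 0, 0, 0.25], [0, 0, -0.145, 0, 0, 0, 0.25], [0, 0, -0.145, 0, 0, 0, 0.25], [0, 0, -0.145, 0, 0, 0, 0.25], [0, 0, -0.145, 0, 0, 0, 0.25]],
])

```text
time: 2.9
tcp_pos: [0.3935, 0.0686, 0.2713]
ee_rot: [0.609, 0.793, -0.0, -0.0]
ft_force: [0.1, 0.3, -0.3]
finger_gap: 0.751
finger_force: 0.0
```

play_rows([
  [[0, 0, -0.145, 0, 0, 0, 0.25], [0, 0, -0.145, 0, 0, 0, 0.25], [0, 0, -0.145, 0, 0, 0, 0.25], [0, 0, -0.145, 0, 0, 0, 0.25], [0, 0, -0.145, 0, 0, 0, 0.25], [0, 0, -0.145, 0, 0, 0, 0.25], [0, 0, -0.145, 0, 0, 0, 0.25], [0, 0, -0.1, 0, 0, 0, 0.25], [0, 0, 0, 0, 0, 0, 0.25]],
])

```text
time: 3.8
tcp_pos: [0.3935, 0.0687, 0.2713]
ee_rot: [0.099, 0.995, -0.0, -0.0]
ft_force: [-1.4, -0.5, 0.6]
finger_gap: 0.751
finger_force: 0.0
```

Run:
```python
from h import *
delta(*target(.1852,.08))
```

```text
q [ 0.173  0.006 -0.068  1.497  0.     0.371] tcp [0.3935 0.0687 0.2713] t 3.8 gap 0.750827690891872 F [-1.4 -0.5  0.6]
turn [-0.008 -0.733 -0.02 ] shift tool mm [-53.5   3.4 109.8] shift in final tool [ 33.7   2.3 117.4] world [  53.   -7. -110.]
```

play_rows([
  [[0, -0.1466, -0.004, -5, 0, 8, 0.25], [0, -0.1466, -0.004, -5, 0, 8, 0.25], [0, -0.1466, -0.004, 0, 0, 8, 0.25], [0, -0.1466, -0.004, 0, 0, 8, 0.25], [0, -0.1466, -0.004, 0, 0, 8, 0.25], [0, 0, 0, 0, 0, 0, 0.25]],
])

```text
time: 4.4
tcp_pos: [0.4086, 0.0627, 0.226]
ee_rot: [0.082, 0.931, -0.037, 0.354]
ft_force: [0.1, 0.9, -0.6]
finger_gap: 0.753
finger_force: 0.0
```

Run:
```python
from h import *
delta(*target(.1852,.08))
```

```text
q [ 0.55  -0.58  -0.853  0.717 -0.467  0.583] tcp [0.4086 0.0627 0.226 ] t 4.4 gap 0.7534322124463807 F [ 0.1  0.9 -0.6]
turn [-0.011 -0.005  0.006] shift tool mm [14.8  6.4 73.1] shift in final tool [15.2  5.5 73.1] world [ 38.  -1. -65.]
```

play_rows([
  [[-0.011, -0.005, 0.006, 5, 2, 20, 0.1], [0, 0, 0, 5, 2, 20, 0.1], [0, 0, 0, 5, 2, 20, 0], [0, 0, 0, 0, 0, 12, 0], [0, 0, 0, 0, 0, 0, 0], [0, 0, 0, 0, 0, 0, 0]],
])

```text
time: 5.0
tcp_pos: [0.4528, 0.0639, 0.1722]
ee_rot: [0.085, 0.929, -0.03, 0.359]
ft_force: [-0.5, -0.1, -0.3]
finger_gap: 1.002
finger_force: 0.0
```

Run:
```python
from h import *
import cv2
delta(*target(.1852,0))
cv2.imwrite("pics/w1.png",camera("wrist"))
```

```text
q [ 0.45  -0.465 -0.965  0.437 -0.403  0.499] tcp [0.4528 0.0639 0.1722] t 5.0 gap 1.0024196601701374 F [-0.5 -0.1 -0.3]
turn [ 0.002  0.004 -0.007] shift tool mm [11.6 -3.7 84.1] shift in final tool [11.3 -3.5 84.1] world [ 47. -12. -70.]
```

View pics/w1.png

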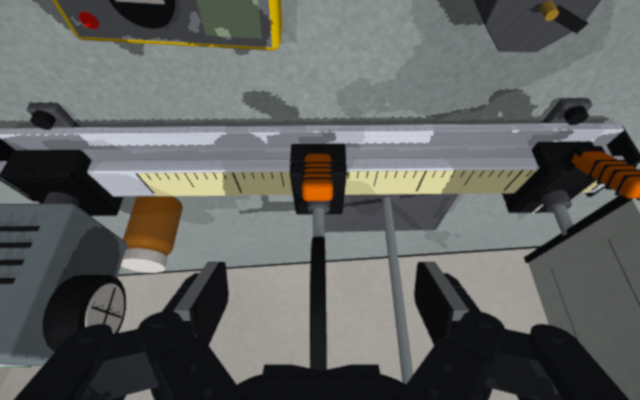

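Run:
```python
from h import *
import cv2
a=cv2.imread("pics/w1.png");cv2.imwrite("pics/w1c.png",cv2.resize(a[120:270,130:530],None,fx=2,fy=2,interpolation=cv2.INTER_CUBIC))
c=get_calibration("wrist");s=monitor.read_state();f=200/np.tan(np.radians(c["fovy"])/2)
Rt=Ro.from_quat(s["ee_rot"])
def pw(X):
    q=Rt.inv().apply(X-s["tcp_pos"]);q=np.linalg.inv(c["mount"])@np.r_[q,1];return np.array([c["cx"]+f*q[0]/q[2],c["cy"]+f*q[1]/q[2]]).round(1)
for v in(50,100,150,200,250,300,350): print(v,[pw(rail2w(P,np.array([x,(v-180)/1000,.06]))) for x in(-.04,0)])
for v in(.1852,.434): print("tip",pw(rail2w(P,np.array([-.087,v-.18,.1266]))))
```

```text
50 [array([179.1, 160.6]), array([193.1, 182.7])]
100 [array([229.8, 160.2]), array([238.8, 182.4])]
150 [array([280.4, 159.9]), array([284.5, 182.1])]
200 [array([331.1, 159.6]), array([330.2, 181.8])]
250 [array([381.7, 159.2]), array([375.9, 181.5])]
300 [array([432.4, 158.9]), array([421.6, 181.2])]
350 [array([483. , 158.6]), array([467.3, 180.9])]
tip [315.  192.7]
tip [642.5 190.5]
```

View pics/w1c.png

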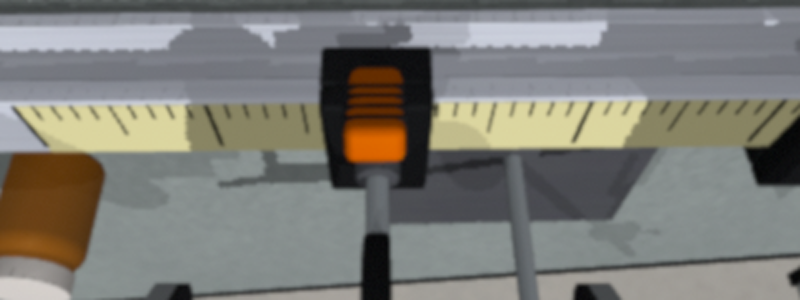

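play_rows([
  [[0, 0, 0, 6, -1, 5, 0], [0, 0, 0, 5.5, -1, 10, 0], [0, 0, 0, 0, 0, 20, 0], [0, 0, 0, 0, 0, 20, 0], [0, 0, 0, 0, 0, 0, 0]],
])

```text
time: 5.55
tcp_pos: [0.4797, 0.0567, 0.1213]
ee_rot: [0.084, 0.929, -0.03, 0.358]
ft_force: [-0.4, -0.7, -0.5]
finger_gap: 1.0
finger_force: 0.0
```

Run:
```python
from h import *
delta(*target(.187,0))
```

```text
q [ 0.381 -0.342 -1.052  0.205 -0.362  0.438] tcp [0.4797 0.0567 0.1213] t 5.55 gap 0.999948872987975 F [-0.4 -0.7 -0.5]
turn [ 0.002  0.003 -0.005] shift tool mm [-2.   0.6 27.7] shift in final tool [-2.1  0.7 27.7] world [ 20.  -3. -19.]
```

play_rows([
  [[0, 0, 0, -1, 0, 14, 0], [0, 0, 0, -1, 0.5, 13, 0], [0, 0, 0, 0, 0, 0, 0]],
])

```text
time: 5.85
tcp_pos: [0.4992, 0.0542, 0.1039]
ee_rot: [0.084, 0.929, -0.03, 0.359]
ft_force: [-0.1, -0.6, 1.1]
finger_gap: 0.993
finger_force: 0.0
```

Run:
```python
from h import *
delta(*target(.187,0)); print(monitor.read_state()["ft_force"])
```

```text
q [ 0.347 -0.265 -1.065  0.104 -0.341  0.409] tcp [0.4992 0.0542 0.1039] t 5.85 gap 0.9933743269844802 F [-0.1 -0.6  1.1]
turn [ 0.002  0.004 -0.005] shift tool mm [ 0.9 -0.3  1.7] shift in final tool [ 0.9 -0.3  1.7] world [ 0. -0. -2.]
[-0.0653901  -0.63187482  1.11816832]
```

play_rows([
  [[0, 0, 0, 0, 0, 0, 0.6], [0, 0, 0, 0, 0, 0, 1], [0, 0, 0, 0, 0, 0, 1], [0, 0, 0, 0, 0, 0, 1], [0, 0, 0, 0, 0, 0, 1], [0, 0, 0, 0, 0, 0, 1], [0, 0, 0, 0, 0, 0, 1]],
])

```text
time: 6.55
tcp_pos: [0.4994, 0.0542, 0.1043]
ee_rot: [0.084, 0.929, -0.03, 0.359]
ft_force: [-0.3, -0.1, -0.5]
finger_gap: 0.001
finger_force: 0.0
```

Run:
```python
from h import *
import cv2
w=camera("wrist");s=camera("side")[180:260,270:400];s=cv2.resize(s,None,fx=4.9,fy=4.9)[:392,:640]
cv2.imwrite("pics/w2.png",cv2.resize(np.vstack([w[:300],np.pad(s,((0,0),(0,640-s.shape[1]),(0,0)))]),None,fx=.85,fy=.85))
```

```text
(no output)
```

View pics/w2.png

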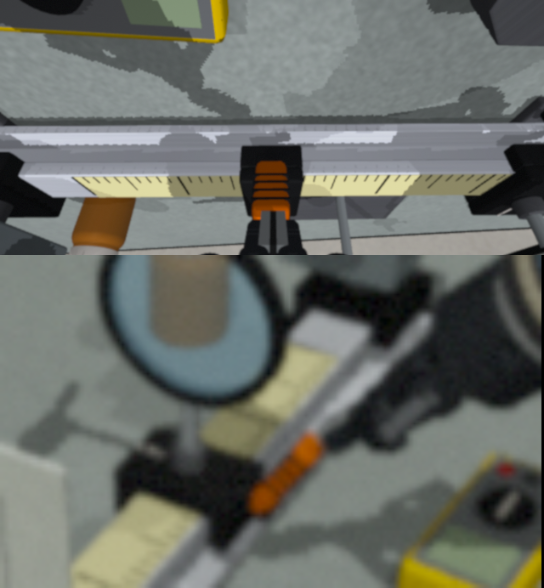

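Run:
```python
from h import *
c=get_calibration("wrist");s=monitor.read_state();f=200/np.tan(np.radians(c["fovy"])/2)
Rt=Ro.from_quat(s["ee_rot"])
def pw(X):
    q=Rt.inv().apply(X-s["tcp_pos"]);q=np.linalg.inv(c["mount"])@np.r_[q,1];return np.array([c["cx"]+f*q[0]/q[2],c["cy"]+f*q[1]/q[2]]).round(1)
T=s["tcp_pos"];tip=rail2w(P,np.array([-.087,.187-.18,.1266]));base=rail2w(P,np.array([-.0605,.187-.18,.081]))
for n,X in(("tcp",T),("tcp-19",T-Rt.apply([0,0,.019])),("tip",tip),("base",base)): print(n,X.round(3),pw(X),proj("side",X).round(1),proj("scene",X).round(1), ((proj("side",X)-[270,180])*4.9*.85+[0,255]).round())
```

```text
tcp [0.499 0.054 0.104] [319.9 232.1] [337.8 230.6] [343.4 215.4] [282. 466.]
tcp-19 [0.487 0.056 0.118] [319.8 245.8] [342.5 227.8] [348.1 209.9] [302. 454.]
tip [0.481 0.057 0.127] [319.2 256.4] [344.7 225.8] [350.2 206.8] [311. 446.]
base [0.507 0.052 0.081] [319.3 205.2] [334.8 236.5] [340.3 223.1] [270. 490.]
```

The fingers shut on nothing. Both views show the fingertips just outside the blade's tip, at side (349,224), when the TCP should project to (338,231). So the real fingertips sit roughly 25–30 mm short of the reported TCP along the tool axis. I'll open, advance a little, close and check the gap.

play_rows([
  [[0, 0, 0, 0, 0, 0, 0.3], [0, 0, 0, 0, 0, 0, 0.3], [0, 0, 0, 0, 0, 0, 0.3], [0, 0, 0, 0, 0, 0, 0.3], [0, 0, 0, 0, 0, 8, 0.3], [0, 0, 0, 0, 0, 8, 0.3], [0, 0, 0, 0, 0, 0, 0.3]],
])

```text
time: 7.35
tcp_pos: [0.51, 0.0521, 0.0918]
ee_rot: [0.084, 0.929, -0.03, 0.359]
ft_force: [0.2, -0.7, 0.5]
finger_gap: 0.701
finger_force: 0.0
```

Run:
```python
from h import *
import cv2
delta(*target(.187,0)); 
a=camera("side");b=camera("scene");w=camera("wrist")
A=cv2.resize(a[130:270,260:440],(540,420),interpolation=cv2.INTER_CUBIC)
B=cv2.resize(w[150:400,220:420],(260,325));
cv2.imwrite("pics/m3.png",np.hstack([A,np.pad(B,((0,95),(0,0),(0,0)))]))
```

```text
q [ 0.328 -0.216 -1.074  0.041 -0.329  0.393] tcp [0.51   0.0521 0.0918] t 7.35 gap 0.7006296504059212 F [ 0.2 -0.7  0.5]
turn [ 0.002  0.004 -0.005] shift tool mm [  0.9  -0.2 -14.7] shift in final tool [  0.9  -0.2 -14.7] world [-10.   2.  10.]
```

View pics/m3.png

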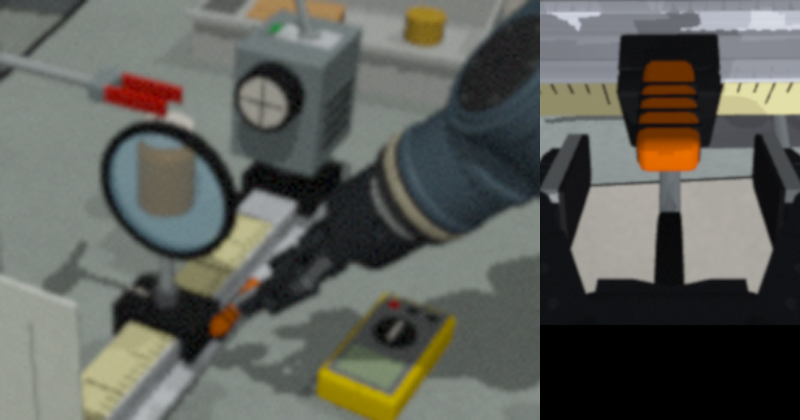

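The fingers now straddle the outer half of the blade, and the gripper body is well clear of the lens. Closing.

play_rows([
  [[0, 0, 0, 0, 0, 0, 0.7], [0, 0, 0, 0, 0, 0, 1], [0, 0, 0, 0, 0, 0, 1], [0, 0, 0, 0, 0, 0, 1], [0, 0, 0, 0, 0, 0, 1], [0, 0, 0, 0, 0, 0, 1]],
])

```text
time: 8.1
tcp_pos: [0.51, 0.0524, 0.0929]
ee_rot: [0.084, 0.929, -0.03, 0.36]
ft_force: [-13.4, 0.5, 12.0]
finger_gap: 0.248
finger_force: 58.0
```

play_rows([
  [[0, 0, 0, 0, -4, -1, 1], [0, 0, 0, 0, -8, -1, 1], [0, 0, 0, 0, -8, 0, 1], [0, 0, 0, 0, -8, 0, 1], [0, 0, 0, 0, -8, 0, 1], [0, 0, 0, 0, -8, 0, 1], [0, 0, 0, 0, -8, 0, 1], [0, 0, 0, 0, -8, 0, 1], [0, 0, 0, 0, -5, 0, 1], [0, 0, 0, 0, -2.5, 0, 1], [0, 0, 0, 0, 0, 0, 1], [0, 0, 0, 0, 0, 0, 1]],
])

```text
time: 9.3
tcp_pos: [0.4972, -0.0145, 0.0935]
ee_rot: [0.085, 0.929, -0.03, 0.359]
ft_force: [43.1, -9.5, -37.7]
finger_gap: 0.235
finger_force: 62.8
```

```bash
cat >> h.py <<'E'
def rv(X):
    c,s=np.cos(P[2]),np.sin(P[2]);d=X[:2]-P[:2];return np.array([c*d[0]+s*d[1],-s*d[0]+c*d[1]+.18])
E
python3 - <<'E'
from h import *
delta(*target(.12,0)); print(rv(monitor.read_state()["tcp_pos"]),rv(np.array([.51,.0524])))
E
```

```text
q [ 0.103 -0.297 -1.131  0.018 -0.186  0.215] tcp [ 0.4972 -0.0145  0.0935] t 9.3 gap 0.23504618559894702 F [ 43.1  -9.5 -37.7]
turn [ 0.001  0.005 -0.005] shift tool mm [  1.4   0.7 -12.8] shift in final tool [  1.4   0.7 -12.8] world [-9.  2.  9.]
[-0.05865601  0.11934775] [-0.05781193  0.18744247]
```

play_rows([
  [[0, 0, 0, 0, 0, 0, 0.5], [0, 0, 0, 0, 0, 0, 0.3], [0, 0, 0, 0, 0, 0, 0.3], [0, 0, 0, 0, 0, 0, 0.3], [0, 0, 0, 0, 0, -8, 0.3], [0, 0, 0, 0, 0, -12, 0.3], [0, 0, 0, 0, 0, -20, 0.3], [0, 0, 0, 0, 0, -20, 0.3], [0, 0, 0, 0, 0, -20, 0.3], [0, 0, 0, 0, 0, -10, 0.3], [0, 0, 0, 0, 0, 0, 0.3]],
])

```text
time: 10.4
tcp_pos: [0.4374, -0.003, 0.1617]
ee_rot: [0.084, 0.928, -0.029, 0.361]
ft_force: [0.7, -0.2, 0.5]
finger_gap: 0.698
finger_force: 0.0
```

Run:
```python
from h import *
delta(*target(.435,.09)); R=Ro.from_quat(monitor.read_state()["ee_rot"]); print(rv(monitor.read_state()["tcp_pos"]))
```

```text
q [ 0.186 -0.58  -1.053  0.39  -0.238  0.278] tcp [ 0.4374 -0.003   0.1617] t 10.4 gap 0.6977955198334006 F [ 0.7 -0.2  0.5]
turn [ 0.004  0.008 -0.005] shift tool mm [  3.3 314.9 -10.2] shift in final tool [  1.8 314.9 -11.4] world [ 47. 312.   7.]
[-0.11956262  0.12008215]
```

play_rows([
  [[0, 0, 0, 0, 20, -5, 0.3], [0, 0, 0, 0, 35, -5, 0.3], [0, 0, 0, 0, 35, 0, 0.3], [0, 0, 0, 0, 35, 0, 0.3], [0, 0, 0, 0, 35, 0, 0.3], [0, 0, 0, 0, 35, 0, 0.3], [0, 0, 0, 0, 35, 0, 0.3], [0, 0, 0, 0, 35, 0, 0.3], [0, 0, 0, 0, 30, 0, 0.3], [0, 0, 0, 0, 20, 0, 0.3], [0, 0, 0, 0, 0, 0, 0.3]],
])

```text
time: 11.5
tcp_pos: [0.4867, 0.3064, 0.1674]
ee_rot: [0.083, 0.929, -0.03, 0.359]
ft_force: [0.3, -0.3, 0.7]
finger_gap: 0.703
finger_force: 0.0
```

Run:
```python
from h import *
import cv2
delta(*target(.435,-.0145))
w=camera("wrist");cv2.imwrite("pics/w4.png",w)
s=monitor.read_state();c=get_calibration("wrist");f=200/np.tan(np.radians(c["fovy"])/2);Rt=Ro.from_quat(s["ee_rot"])
def pw(X):
    q=Rt.inv().apply(X-s["tcp_pos"]);q=np.linalg.inv(c["mount"])@np.r_[q,1];return np.array([c["cx"]+f*q[0]/q[2],c["cy"]+f*q[1]/q[2]]).round(1)
for v in(100,200,300,320,400): print(v,pw(rail2w(P,np.array([-.0,(v-180)/1000,.06]))))
for v in(.12,.435): print("tip",pw(rail2w(P,np.array([-.087,v-.18,.1266]))),"saddle top",pw(rail2w(P,np.array([-.043,v-.18,.078]))))
# orange blobs
m=cv2.inRange(cv2.cvtColor(w,cv2.COLOR_BGR2HSV),(4,200,60),(16,255,255));n,l,st,ce=cv2.connectedComponentsWithStats(m)
print([(st[i].tolist(),ce[i].round()) for i in range(1,n) if st[i,4]>60])
```

```text
q [ 0.944  0.033 -0.571  0.588 -0.648  0.995] tcp [0.4867 0.3064 0.1674] t 11.5 gap 0.7032848276791025 F [ 0.3 -0.3  0.7]
turn [ 0.003  0.004 -0.003] shift tool mm [  1.6   1.3 101.3] shift in final tool [  1.2   1.6 101.3] world [ 66. -10. -76.]
100 [ 21.2 191.5]
200 [111.4 191.2]
300 [201.4 190.9]
320 [219.4 190.9]
400 [291.5 190.6]
tip [-82.1 206. ] saddle top [ -2.2 184. ]
tip [324.  204.7] saddle top [323.3 183. ]
[([311, 164, 27, 9, 221], array([324., 168.])), ([312, 174, 25, 4, 95], array([324., 176.])), ([312, 179, 26, 4, 98], array([324., 181.])), ([311, 184, 28, 5, 124], array([324., 186.])), ([309, 190, 32, 22, 644], array([325., 201.])), ([0, 205, 13, 31, 286], array([  5., 218.]))]
```

View pics/w4.png

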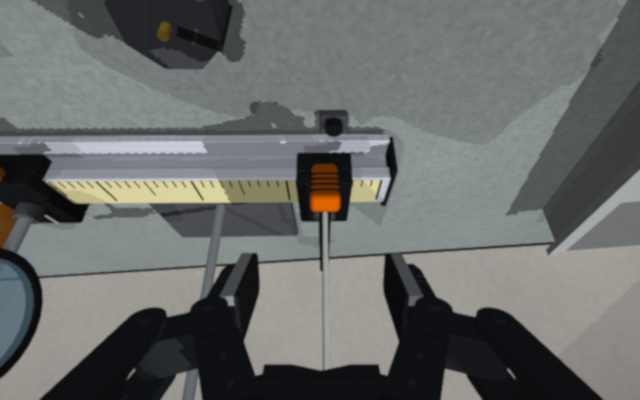

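The screen's blade is centred at (325,201) between the open fingers. The 10 cm marks show at about (198,190) and (288,190). I'll measure the ticks more finely to pin down the screen reading.

Run:
```python
import cv2,numpy as np
for n,rows,a,b in(("w1",(188,189,190),135,300),("w1",(188,189,190),340,500),("w4",(187,188,189,190,191,192,193,194,195,196),95,300)):
    g=cv2.cvtColor(cv2.imread(f"pics/{n}.png"),cv2.COLOR_BGR2GRAY).astype(float)
    for r in rows:
        p=g[r,a:b];d=cv2.blur(p[None],(11,1))[0]-p
        print(n,r,[(a+i,int(d[i])) for i in range(1,len(p)-1) if d[i]>14 and d[i]>=d[i-1] and d[i]>d[i+1]])
g=cv2.imread("pics/w4.png");print(g[210,285:365].sum(1))
```

```text
w1 188 [(149, 51), (224, 24), (239, 49), (293, 39)]
w1 189 [(150, 53), (225, 22), (239, 45), (293, 36)]
w1 190 [(151, 53), (226, 21), (240, 47), (294, 36)]
w1 188 [(343, 53), (417, 75), (445, 17)]
w1 189 [(343, 53), (417, 78), (444, 24)]
w1 190 [(343, 51), (417, 57), (444, 24)]
w4 187 [(102, 60), (111, 30), (120, 31), (129, 35), (139, 32), (148, 38), (157, 27), (167, 23), (176, 23), (185, 26), (195, 70), (204, 19), (213, 20), (223, 26), (241, 34), (287, 52)]
w4 188 [(103, 60), (149, 39), (195, 71), (225, 20), (241, 29), (287, 49)]
w4 189 [(104, 59), (150, 45), (196, 72), (226, 21), (242, 30), (287, 46)]
w4 190 [(105, 59), (151, 47), (197, 67), (226, 23), (242, 31), (288, 45)]
w4 191 [(106, 57), (152, 47), (197, 73), (226, 22), (243, 28), (288, 48)]
w4 192 [(107, 54), (153, 42), (198, 71), (226, 22), (243, 31), (288, 51)]
w4 193 [(109, 55), (153, 39), (199, 67), (227, 21), (243, 26), (288, 50)]
w4 194 [(110, 56), (154, 35), (199, 73), (228, 20), (244, 16), (288, 49)]
w4 195 [(111, 58), (155, 18), (200, 68), (228, 21), (288, 44)]
w4 196 [(112, 57), (200, 65), (229, 23), (289, 46)]
[224 228 231 230 230 225 213 191 225 309 365 396 417 399 297 147  52  35
  39  40  40  38  40  52  60  85 139 189 228 260 276 282 282 281 280 281
 282 284 291 316 323 310 287 284 284 283 285 283 284 284 274 252 217 176
 114  73  61  58  61  61  58  66 143 278 373 410 417 418 423 420 418 414
 408 399 383 372 366 360 363 364]
```

play_rows([
  [[0, 0, 0, 1.5, 1.5, 20, 0.3], [0, 0, 0, 0, 0, 20, 0.3], [0, 0, 0, 0, 0, 20, 0.3], [0, 0, 0, 0, 0, 15, 0.3], [0, 0, 0, 0, 0, 14, 0.3], [0, 0, 0, 0, 0, 10, 0.3], [0, 0, 0, 0, 0, 0, 0.3]],
])

```text
time: 12.25
tcp_pos: [0.551, 0.293, 0.0932]
ee_rot: [0.084, 0.929, -0.031, 0.359]
ft_force: [-0.2, 1.1, -0.2]
finger_gap: 0.698
finger_force: 0.0
```

play_rows([
  [[0, 0, 0, 0, 0, 0, 0.7], [0, 0, 0, 0, 0, 0, 1], [0, 0, 0, 0, 0, 0, 1], [0, 0, 0, 0, 0, 0, 1], [0, 0, 0, 0, 0, 0, 1], [0, 0, 0, 0, 0, 0, 1]],
])

```text
time: 12.85
tcp_pos: [0.5509, 0.2951, 0.0954]
ee_rot: [0.084, 0.929, -0.029, 0.36]
ft_force: [-8.9, 0.1, 9.1]
finger_gap: 0.205
finger_force: 58.4
```

Run:
```python
from h import *
delta(*target(.32,-.0145));print(rv(monitor.read_state()["tcp_pos"]))
```

```text
q [ 0.817  0.164 -0.648  0.294 -0.597  0.852] tcp [0.5509 0.2951 0.0954] t 12.85 gap 0.20544039245870951 F [-8.9  0.1  9.1]
turn [ 0.004  0.005 -0.005] shift tool mm [   0.9 -113.6    3.7] shift in final tool [   1.5 -113.6    4.2] world [ -18. -112.   -4.]
[-0.06026704  0.43357065]
```

play_rows([
  [[0, 0, 0, 0, -5, 0, 1], [0, 0, 0, 0, -11, 0, 1], [0, 0, 0, 0, -13, 0, 1], [0, 0, 0, 0, -13, 0, 1], [0, 0, 0, 0, -13, 0, 1], [0, 0, 0, 0, -13, 0, 1], [0, 0, 0, 0, -13, 0, 1], [0, 0, 0, 0, -13, 0, 1], [0, 0, 0, 0, -11, 0, 1], [0, 0, 0, 0, -8, 0, 1], [0, 0, 0, 0, -5, 0, 1], [0, 0, 0, 0, 0, 0, 1]],
])

```text
time: 14.05
tcp_pos: [0.5304, 0.1786, 0.0953]
ee_rot: [0.084, 0.929, -0.029, 0.36]
ft_force: [-11.3, -0.0, 14.1]
finger_gap: 0.203
finger_force: 62.5
```

play_rows([
  [[0, 0, 0, 0, 0, 0, 0.5], [0, 0, 0, 0, 0, 0, 0.3], [0, 0, 0, 0, 0, 0, 0.3], [0, 0, 0, 0, 0, 0, 0.3], [0, 0, 0, 0, 0, -8, 0.3], [0, 0, 0, 0, 0, -12, 0.3], [0, 0, 0, 0, 0, -20, 0.3], [0, 0, 0, 0, 0, -20, 0.3], [0, 0, 0, 0, 0, -20, 0.3], [0, 0, 0, 0, 0, -20, 0.3], [0, 0, 0, 0, -30, 0, 0.3], [0, 0, 0, 0, -30, 0, 0.3]],
])

```text
time: 15.25
tcp_pos: [0.4526, 0.1312, 0.1683]
ee_rot: [0.083, 0.929, -0.029, 0.359]
ft_force: [0.1, -0.5, -0.0]
finger_gap: 0.697
finger_force: 0.0
```

play_rows([
  [[0, 0, 0, 0, -30, 0, 0.3], [0, 0, 0, 0, 0, 0, 0.3], [0, 0, 0, 0, 0, 0, 0.3]],
])

```text
time: 15.55
tcp_pos: [0.4478, 0.1009, 0.1681]
ee_rot: [0.085, 0.929, -0.03, 0.36]
ft_force: [0.2, 0.6, -0.3]
finger_gap: 0.699
finger_force: 0.0
```

Run:
```python
from h import *
import cv2
delta(*target(.22,.09));print(rv(monitor.read_state()["tcp_pos"]))
w=camera("wrist");cv2.imwrite("pics/w5.png",w)
s=camera("side");c=camera("scene");cv2.imwrite("pics/side5.png",s);cv2.imwrite("pics/scene5.png",c)
cv2.imwrite("pics/m5.png",np.vstack([cv2.resize(w[130:250],(800,150),interpolation=cv2.INTER_CUBIC),np.hstack([cv2.resize(s[110:340,200:420],(400,418)),cv2.resize(c[110:360,220:440],(400,418))])]))
```

```text
q [ 0.59  -0.411 -0.941  0.459 -0.484  0.625] tcp [0.4478 0.1009 0.1681] t 15.55 gap 0.699314874615998 F [ 0.2  0.6 -0.3]
turn [ 0.002  0.005 -0.007] shift tool mm [ 0.  -4.2 -1.3] shift in final tool [ 0.1 -4.2 -1.3] world [-2. -4.  1.]
[-0.12760394  0.2242346 ]
```

View pics/m5.png

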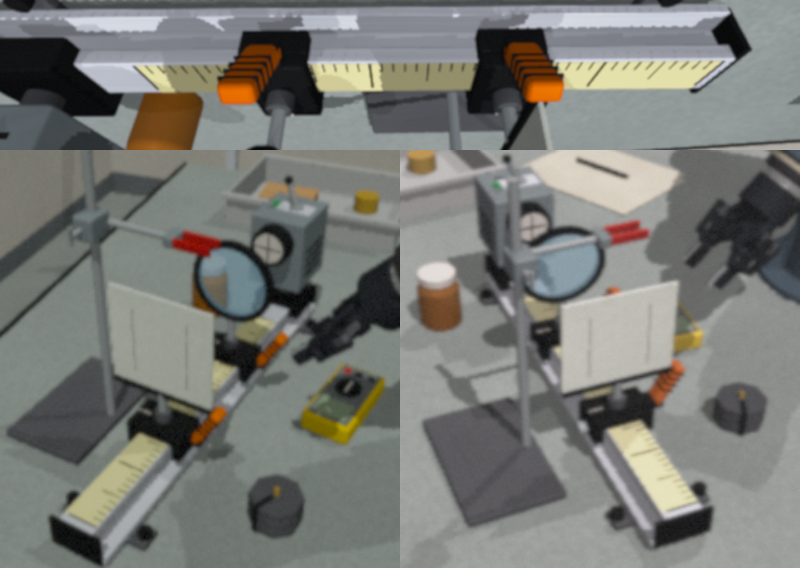

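The wrist strip shows both carriages in place, with the lens blade at about (245,80) and the screen blade at about (535,70). The side views show the lens, screen, stand, jar, masses and multimeter all undisturbed. Next I'll measure each carriage against the ticks from directly in front of it.

play_rows([
  [[0, 0, 0, 0, 30, 0, 0.3], [0, 0, 0, 0, 30, 0, 0.3], [0, 0, 0, 0, 30, 0, 0.3], [0, 0, 0, 0, 0, 0, 0.3], [0, 0, 0, 0, 0, 0, 0.3]],
])

```text
time: 16.2
tcp_pos: [0.4635, 0.1909, 0.1672]
ee_rot: [0.083, 0.929, -0.03, 0.359]
ft_force: [0.8, -0.4, -0.2]
finger_gap: 0.699
finger_force: 0.0
```

```bash
cat > meas.py <<'E'
from h import *
import cv2,sys
w=camera("wrist");cv2.imwrite(f"pics/{sys.argv[1]}.png",w)
s=monitor.read_state();print(rv(s["tcp_pos"]))
g=cv2.cvtColor(w,cv2.COLOR_BGR2GRAY).astype(float)
for r in(186,189,192):
    p=g[r];d=cv2.blur(p[None],(11,1))[0]-p
    print(r,[(i,int(d[i])) for i in range(60,580) if d[i]>14 and d[i]>=d[i-1] and d[i]>d[i+1]])
c=get_calibration("wrist");f=200/np.tan(np.radians(c["fovy"])/2);Rt=Ro.from_quat(s["ee_rot"])
def pw(X):
    q=Rt.inv().apply(X-s["tcp_pos"]);q=np.linalg.inv(c["mount"])@np.r_[q,1];return np.array([c["cx"]+f*q[0]/q[2],c["cy"]+f*q[1]/q[2]]).round(1)
for v in range(0,501,50): print(v,pw(rail2w(P,np.array([-.0,(v-180)/1000,.06]))),end=" ")
v=float(sys.argv[2]);print("\ntip",pw(rail2w(P,np.array([-.087,v-.18,.1266]))),"saddle",[pw(rail2w(P,np.array([-.043,v-.18+d,.078]))) for d in(-.028,.028)])
m=cv2.inRange(cv2.cvtColor(w,cv2.COLOR_BGR2HSV),(4,200,60),(16,255,255));n,l,st,ce=cv2.connectedComponentsWithStats(m)
print([(st[i].tolist(),ce[i].round(1)) for i in range(1,n) if st[i,4]>60])
E
python3 meas.py ms .32
```

```text
[-0.12791094  0.31479229]
186 [(61, 19), (69, 32), (106, 21), (115, 23), (159, 36), (173, 38), (183, 49), (192, 47), (201, 47), (211, 72), (220, 59), (229, 30), (239, 27), (248, 36), (257, 36), (266, 31), (276, 32), (285, 37), (294, 37), (346, 41), (359, 58), (368, 50), (377, 41), (387, 47), (396, 82), (405, 52), (414, 48), (424, 39), (433, 50), (442, 48), (451, 49), (460, 40), (470, 39), (479, 44), (488, 66), (498, 74)]
189 [(69, 28), (98, 23), (108, 24), (116, 15), (162, 29), (175, 19), (212, 76), (221, 30), (258, 35), (295, 35), (346, 38), (395, 81), (440, 51), (485, 62), (495, 76)]
192 [(60, 22), (100, 25), (109, 20), (164, 32), (214, 78), (223, 24), (259, 36), (295, 40), (345, 37), (394, 76), (438, 45), (483, 63), (492, 77)]
0 [ 38.1 192.6] 50 [ 82.9 192.4] 100 [127.7 192.3] 150 [172.5 192.1] 200 [217.3 192. ] 250 [262.1 191.8] 300 [306.8 191.7] 350 [351.6 191.6] 400 [396.3 191.4] 450 [441.  191.3] 500 [485.7 191.1] 
tip [326.6 206.2] saddle [array([296.6, 184.4]), array([354. , 184.3])]
[([85, 167, 44, 27, 570], array([110.6, 176.9])), ([307, 166, 27, 9, 223], array([320. , 170.2])), ([308, 176, 25, 4, 95], array([319.9, 177.6])), ([307, 181, 27, 10, 237], array([319.8, 185.6])), ([77, 182, 32, 17, 184], array([ 96.2, 187.2])), ([69, 187, 33, 20, 217], array([ 88.5, 192.7])), ([38, 193, 66, 65, 2310], array([ 69. , 224.2])), ([305, 192, 31, 22, 634], array([319.9, 202.5]))]
```

play_rows([
  [[0, 0, 0, 0, -34, 0, 0.3], [0, 0, 0, 0, -34, 0, 0.3], [0, 0, 0, 0, -34, 0, 0.3], [0, 0, 0, 0, -34, 0, 0.3], [0, 0, 0, 0, -34, 0, 0.3], [0, 0, 0, 0, -28, 0, 0.3], [0, 0, 0, 0, 0, 0, 0.3], [0, 0, 0, 0, 0, 0, 0.3]],
])

```text
time: 17.05
tcp_pos: [0.4283, -0.0062, 0.167]
ee_rot: [0.086, 0.929, -0.03, 0.36]
ft_force: [-0.2, 0.7, -0.3]
finger_gap: 0.698
finger_force: 0.0
```

```bash
python3 meas.py ml .12
```

```text
[-0.12785299  0.11647821]
186 [(71, 45), (84, 37), (163, 55), (211, 76), (221, 49), (230, 26), (239, 36), (249, 36), (258, 41), (267, 38), (277, 31), (286, 42), (299, 31), (351, 64), (360, 50), (369, 50), (378, 44), (387, 34), (397, 80), (406, 51), (415, 34), (424, 31), (433, 26), (443, 33), (452, 32), (461, 29), (470, 29), (484, 29), (538, 20), (548, 24), (578, 53)]
189 [(75, 58), (87, 31), (165, 52), (213, 79), (222, 16), (233, 20), (259, 41), (300, 37), (350, 57), (396, 73), (405, 25), (441, 37), (482, 36), (537, 19), (546, 24), (578, 18)]
192 [(79, 60), (90, 29), (167, 53), (215, 72), (233, 23), (260, 40), (300, 42), (350, 62), (394, 73), (403, 25), (439, 37), (479, 38), (536, 14), (545, 24), (555, 24)]
0 [215.9 192.2] 50 [260.7 192. ] 100 [305.4 191.7] 150 [350.2 191.4] 200 [395.  191.2] 250 [439.7 190.9] 300 [484.5 190.6] 350 [529.3 190.4] 400 [574.  190.1] 450 [618.8 189.8] 500 [663.6 189.6] 
tip [324.5 206.3] saddle [array([294.9, 184.5]), array([352.4, 184.2])]
[([517, 164, 62, 38, 980], array([543. , 179.3])), ([312, 166, 28, 25, 569], array([325.1, 178. ])), ([553, 190, 37, 22, 675], array([570.7, 200.3])), ([311, 192, 31, 22, 626], array([326. , 202.5])), ([185, 206, 44, 22, 639], array([206.3, 213.5])), ([190, 227, 32, 30, 422], array([205.9, 245.2]))]
```

Measured against the ticks, the lens is at about 120.7 mm and the screen at about 317.6 mm. Both are well inside tolerance, the toggle is on and the arm is clear.

```bash
python3 -c "
from rig import *
print(hand_in())"
```

```text
the job is handed in; nothing more can be done
None
```

Job handed in: by the scale ticks in the wrist camera, the lens carriage is at about 12.1 cm and the screen carriage at about 31.8 cm; the toggle was already on in the images, so I left it alone, and the loose items look undisturbed.

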